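# Press home the sample pot lids in order of urgency

## Task

Four sample pots with a coloured sticker on the lid, which tells how urgent they are, stand on the bench with their push-on lids only half on. With a fingertip, press three lids gently straight down until fully home, one after the other: first red, then yellow, then green; leave the blue one's lid half on. Pick nothing up, keep the pots standing in their places, and disturb none of the things around them.

Things in the scene. Friction and masses are not known exactly. Their poses are not given: they have to be found in the camera images.
- pot_red: Loose whitish square sample pot, 46 x 52 mm, 53 mm tall with its lid fully home, 0.12 kg, standing on the desk; its pale push-on lid has a red round sticker (22 mm across) in the middle of the top. Origin at the centre of the pot's underside; z up.
- red_lid_top (a point): Centre of the top face of the lid with the red sticker; it moves with the lid. 53 mm above the pot's underside when the lid is fully home; at the start 6 to 9 mm higher.
- pot_red_lid (a joint): How far the lid with the red sticker stands up from fully home, in m: 0 = home, against a hard stop; 0.006 to 0.009 at the start. It slides straight down along the pot under a push of about 1 N and stays where it is left (no spring).
- pot_yellow: Loose whitish square sample pot, 46 x 52 mm, 53 mm tall with its lid fully home, 0.12 kg, standing on the desk; its pale push-on lid has a yellow round sticker (22 mm across) in the middle of the top. Origin at the centre of the pot's underside; z up.
- yellow_lid_top (a point): Centre of the top face of the lid with the yellow sticker; it moves with the lid. 53 mm above the pot's underside when the lid is fully home; at the start 6 to 9 mm higher.
- pot_yellow_lid (a joint): How far the lid with the yellow sticker stands up from fully home, in m: 0 = home, against a hard stop; 0.006 to 0.009 at the start. It slides straight down along the pot under a push of about 1 N and stays where it is left (no spring).
- pot_green: Loose whitish square sample pot, 46 x 52 mm, 53 mm tall with its lid fully home, 0.12 kg, standing on the desk; its pale push-on lid has a green round sticker (22 mm across) in the middle of the top. Origin at the centre of the pot's underside; z up.
- green_lid_top (a point): Centre of the top face of the lid with the green sticker; it moves with the lid. 53 mm above the pot's underside when the lid is fully home; at the start 6 to 9 mm higher.
- pot_green_lid (a joint): How far the lid with the green sticker stands up from fully home, in m: 0 = home, against a hard stop; 0.006 to 0.009 at the start. It slides straight down along the pot under a push of about 1 N and stays where it is left (no spring).
- pot_blue: Loose whitish square sample pot, 46 x 52 mm, 53 mm tall with its lid fully home, 0.12 kg, standing on the desk; its pale push-on lid has a blue round sticker (22 mm across) in the middle of the top. Origin at the centre of the pot's underside; z up.
- blue_lid_top (a point): Centre of the top face of the lid with the blue sticker; it moves with the lid. 53 mm above the pot's underside when the lid is fully home; at the start 6 to 9 mm higher.
- pot_blue_lid (a joint): How far the lid with the blue sticker stands up from fully home, in m: 0 = home, against a hard stop; 0.006 to 0.009 at the start. It slides straight down along the pot under a push of about 1 N and stays where it is left (no spring).
- cups: Bystander: small stack of clear 30 ml cups, 42 mm across, 50 mm tall, loose, standing among the pots. Origin at the centre of its underside.
- violet_bottle: Bystander: dropper bottle with violet content and black cap, 32 mm across, 99 mm tall, loose, behind the pots. Origin at the centre of its underside.
- iodine_bottle: Bystander: brown dropper bottle with black cap, 32 mm across, 99 mm tall, loose, behind the pots. Origin at the centre of its underside.
- tape_roll: Bystander: roll of beige tape lying flat, 100 mm across, 25 mm tall, loose, behind the pots. Origin at the centre of its underside.
- slides: Bystander: blue slide box, 98 x 150 x 40 mm, loose, behind the pots. Origin at the centre of its underside.

How it is judged (in metres and radians):
On the way, in this order (a step that is already met when the one before it is completed fails the run):
1. the red lid is home while the yellow and green lids are still up (value of joint pot_red_lid below 0.002 m and value of joint each of pot_yellow_lid, pot_green_lid, pot_blue_lid above 0.004 m), for 0.2 s.
2. then the yellow lid is home too while the green lid is still up (value of joint each of pot_red_lid, pot_yellow_lid below 0.002 m and value of joint each of pot_green_lid, pot_blue_lid above 0.004 m), for 0.2 s.
3. then the green lid is home too (value of joint each of pot_red_lid, pot_yellow_lid, pot_green_lid below 0.002 m and value of joint pot_blue_lid above 0.004 m), for 0.2 s.
At the end, for the whole second after the job is handed in: The red, yellow and green lids are within 2 mm of fully home, the blue lid still stands up 4 to 12 mm; all pots stand upright on the desk within 25 mm of where they stood, at rest; the cups, bottles, tape and slide box are within 25 mm of where they stood (all of step 3 and value of joint pot_blue_lid below 0.012 m and angle between each of pot_red, pot_yellow, pot_green, pot_blue's own z axis and vertical below 0.1 rad and height (world z) of each of pot_red, pot_yellow, pot_green, pot_blue below 0.004 m and distance of each of pot_red, pot_yellow, pot_green, pot_blue, cups, violet_bottle, iodine_bottle, tape_roll, slides from where it was at the start of the episode below 0.025 m and linear speed of each of pot_red, pot_yellow, pot_green, pot_blue below 0.01 m/s); the robot touches nothing.
It fails at once if a pot is lifted off the desk or tipped, or a lid is pulled up (height (world z) of any of pot_red, pot_yellow, pot_green, pot_blue above 0.01 m or angle between any of pot_red, pot_yellow, pot_green, pot_blue's own z axis and vertical above 0.25 rad or value of joint any of pot_red_lid, pot_yellow_lid, pot_green_lid, pot_blue_lid above 0.014 m).
It fails at once if a pot is pushed away from its place (more than 40 mm) (distance of any of pot_red, pot_yellow, pot_green, pot_blue from where it was at the start of the episode above 0.04 m).
It fails at once if a pot or its lid is pressed hard (more than 30 N) (contact force between any of the arm, the fingers and pot_red above 30 N or contact force between any of the arm, the fingers and pot_yellow above 30 N or contact force between any of the arm, the fingers and pot_green above 30 N or contact force between any of the arm, the fingers and pot_blue above 30 N).
It fails at once if the blue lid is pressed down (value of joint pot_blue_lid below 0.004 m).
It fails at once if a bystander is shoved, lifted or knocked over (distance of any of cups, violet_bottle, iodine_bottle, tape_roll, slides from where it was at the start of the episode above 0.04 m or angle between any of cups, violet_bottle, iodine_bottle, tape_roll, slides's own z axis and vertical above 0.4 rad).
It also fails if it takes over 45 s, if anything falls off the work surface, if the arm or the gripper's body presses on something with over 40 N, if the wrist force passes 120 N, or if a joint passes its speed limit or range.

## Robot

A 6-joint arm with a two-finger parallel gripper is mounted at the origin on a cart in front of the work surface, level with it; the furniture and walls round the work are solid. World frame = base frame: x ahead of the robot, y to its left, z up, the work surface at z = 0. Lengths are in mm, angles in rad, forces in N, time in s.
With the tool pointing down it reaches from about 300 to 850 mm from the base axis. Payload 5.4 kg.
Tool frame: the origin (TCP) lies midway between the tips of the shut fingers; the grasp point (between the pads) lies 19 mm behind it; z points along the fingers, y is the line along which they close (so a half turn about z gives the same grasp; the last joint's range is limited). The gripper opens to 85 mm and grips with 20 to 120 N. Pads are 22 mm wide; open, the fingers measure 114 mm over their backs; the gripper's body (76 mm by 85 mm) begins 54 mm behind the grasp point. The pads swing forward as they close: fully open they stand 13 mm farther back than shut.
Start: joints at [1.08, 0.158, 1.597, -0, 1.386, -0.21], TCP at [159.357, 552.46, 231.299] pointing down, gripper open.
Joint ranges: [-2.91, 2.91], [-0.94, 2.29], [0.18, 2.7], [-1.29, 4.43], [0.17, 2.64], [-3, 3]. Speed limits (rad/s): [2.57, 2.57, 3.14, 3.14, 3.14, 3.14].

## Interface

Orientations are given as a unit quaternion [w, x, y, z].
In Python, from plant import r gives the robot as it stands. The module is installed in compiled form; this text tells all that it offers. Calls block until the motion is done:
- r.move_pose(position, orientation): joint-space move of the TCP to a pose.
- r.move_straight(position, frame=None, max_speed=150, guard=None): straight line of the TCP; frame=None keeps the orientation; max_speed is the mean speed in mm/s. With guard (N) it stops when the force on the tool has changed by that much, and returns True; else False.
- r.set_joints(angles): joint-space move.
- r.command_gripper(opening, f_grip=None): opening from 0.0 (shut) to 1.0 (fully open); f_grip is the grip in N (None keeps the last); returns when the fingers have stopped.
- r.pause(seconds).
- r.solve_ik(position, orientation): joint angles nearest the present ones, or None.
- r.get_state(): the state.
- r.snapshot(name): name is "side" or "top" or "wrist"; returns a dict with "image" (480x640x3 uint8, red, green, blue), "K" (3x3 intrinsics, pixels), "position" and "attitude" of the camera in the world; the wrist camera has in their place "mount" (4x4, takes a point from camera to tool coordinates, whose origin is the TCP and whose axes are the flange's). Camera axes: x right, y down, z forward; pixel columns grow to the right and rows downward; lengths in mm; the calibration is good to about 2 mm. A picture is of the moment at which its call begins: read the wrist's pose just before it. There is no depth.
A pose or a line that the arm cannot do raises r.IKError and nothing moves.
- r.close_job(): hands the job in; it is judged then, once.
Trained networks look in a picture, given as the dict that the camera call returned (one of the last four; its "shot" number tells which), for a name from the list of things; names that differ only in an ending like _2 or _b are one class to them, and where a whole thing is asked for, a point or a joint stands for the part that bears it (a point fixed in the world has none). Each returns a list of dicts, best first, with "confidence" (0 to 1); they miss things now and then, are a little off and sometimes report something else, mostly with a low value. They report only what shows in the picture. A call takes as long as a camera call.
- r.search_frame(picture, name): "uv" ([column, row] in pixels, amid what is visible of it).
- r.silhouettes(picture, name): "pixels" (480x640 bool, what is visible of it) and "uv" ([column, row] in pixels, amid what is visible of it).
- r.landmark_of(picture, name): "uv" ([column, row] in pixels: a listed point, or the origin of a listed thing).
The state is a dict: "t": time; "qpos": joint angles; "joint_vel": joint speeds; "joint_torque": joint torques, N m; "tcp_pos": TCP position; "eef_rot": TCP orientation; "contact_force": force on the tool from outside, world axes, zero at the start; "moment": the same for the moment, N m; "opening": opening from 0.0 (shut) to 1.0 (fully open); "grasp_force": force on a finger pad.
Only numpy, scipy, OpenCV 4.12 (cv2) and the standard library are available. Lean on these libraries where they do the work, as an engineer would, in place of code of your own. Each camera call takes 0.05 s, during which the arm holds its last target. There are 200 camera calls.

## Working session

There is one attempt and no reset: what is moved stays moved. The work goes in short steps, each a Python script; the robot and the scene stay as the last script left them, time stands still between calls to the robot, and variables do not carry over. Pictures are saved under pics/ and viewed, at most 10 in all, crops included, and the job is handed in when it is done.

```bash
mkdir -p pics; cat > h.py <<'E'
import numpy as np, cv2
from plant import r
from scipy.spatial.transform import Rotation as R
def rot(a):
    a=np.array(a,float)
    return a if a.shape==(3,3) else R.from_quat(a,scalar_first=True).as_matrix()
def cam(p,st=None):
    if "mount" in p:
        T=np.eye(4);T[:3,:3]=rot(st["eef_rot"]);T[:3,3]=st["tcp_pos"]
        M=T@np.array(p["mount"]);return M[:3,:3],M[:3,3]
    return rot(p["attitude"]),np.array(p["position"],float)
def ray(p,uv,st=None):
    A,c=cam(p,st);d=A@np.linalg.solve(p["K"],[*uv,1]);return c,d/np.linalg.norm(d)
def at_z(p,uv,z,st=None):
    c,d=ray(p,uv,st);return c+d*(z-c[2])/d[2]
def tri(rays):
    A=sum(np.eye(3)-np.outer(d,d) for c,d in rays);b=sum((np.eye(3)-np.outer(d,d))@c for c,d in rays)
    return np.linalg.solve(A,b)
def save(p,n): cv2.imwrite("pics/"+n,cv2.cvtColor(p["image"],cv2.COLOR_RGB2BGR))
E
python3 - <<'E'
from h import *
np.set_printoptions(precision=1,suppress=True)
s=r.get_state();print(s["t"],s["eef_rot"])
P={n:r.snapshot(n) for n in("top","side")}
for n,p in P.items(): save(p,n+".png");print(n,p["position"],p["attitude"])
for c in("red","yellow","green","blue"):
    rs=[]
    for n,p in P.items():
        l=r.landmark_of(p,c+"_lid_top")
        for q in l[:2]: print(c,n,np.array(q["uv"]),round(q["confidence"],2),at_z(p,q["uv"],60))
        if l: rs.append(ray(p,l[0]["uv"]))
    if len(rs)==2: print(" tri",tri(rs))
for t in("cups","violet_bottle","iodine_bottle","tape_roll","slides"):
    for q in r.landmark_of(P["top"],t)[:1]: print(t,at_z(P["top"],q["uv"],0),q["confidence"])
E
```

```text
0.0 [-0.   0.1  1.  -0. ]
top [ 336.8    6.4 1040.1] [ 0.1 -0.7  0.7 -0.1]
side [ 370.8 -639.7  682.3] [-0.4  0.9 -0.1  0.1]
red top [424.2 273.8] 0.68 [ 455.1 -241.2   60. ]
red side [427.5 358.8] 0.74 [ 657.4 -305.3   60. ]
red side [292.9 355. ] 0.71 [ 452.7 -237.2   60. ]
 tri [ 549.  -283.4   72.4]
yellow top [362.7 234.7] 0.76 [ 555.5 -122.    60. ]
yellow side [329.  288.6] 0.63 [ 551.  -118.5   60. ]
 tri [ 552.3 -121.3   63.7]
green top [311.2 282.8] 0.79 [463.2   1.8  60. ]
green side [265.9 253.5] 0.86 [458.9   4.8  60. ]
 tri [460.7   1.8  63.1]
blue top [246.1 263.7] 0.57 [520.3 136.9  60. ]
blue side [278.3 209.7] 0.8 [513.5 133.7  60. ]
 tri [517.4 137.3  57.7]
cups [432.3 243.1   0. ] 0.58
violet_bottle [708.7 135.5   0. ] 0.74
iodine_bottle [701.2  58.8   0. ] 0.81
tape_roll [ 706.  -103.7    0. ] 0.77
slides [ 676.1 -278.3    0. ] 0.92
```

View pics/top.png

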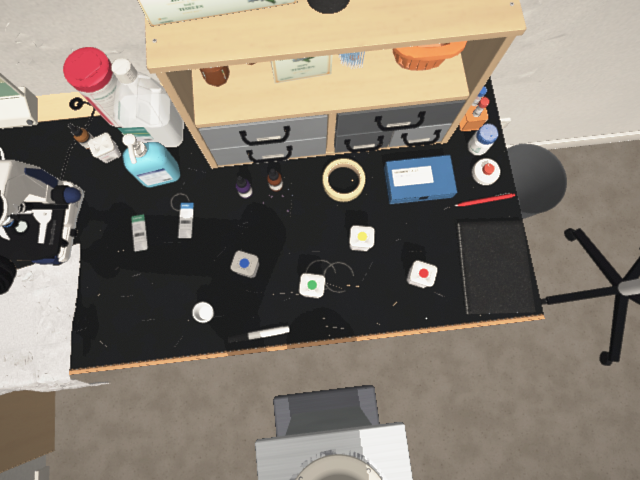

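View pics/side.png

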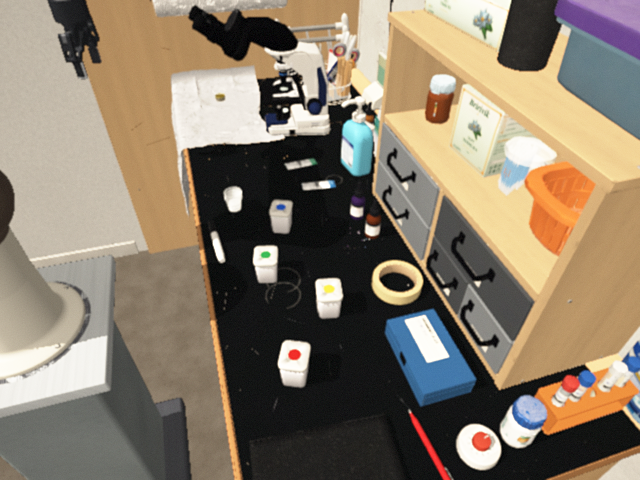

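The top view shows the stickers at red (424,273), yellow (362,237), green (312,285) and blue (244,264). The side view shows red at (294,355), yellow (328,289), green (265,254) and blue (281,208). So the network's first side hit for red, (427,358), is on the slide box and I'm discarding it. The stickers are well clear of each other, so I'll press red first.

```bash
cat >> h.py <<'E'
Q0=[0,0.0,1.0,0]
XY={"red":(454,-239),"yellow":(553,-120.5),"green":(461,2.5)}
np.set_printoptions(precision=2,suppress=True)
def ori(xy,s0):  # keep the tool's yaw relative to the arm's bearing
    a=np.arctan2(xy[1],xy[0])-np.arctan2(s0["tcp_pos"][1],s0["tcp_pos"][0])
    return (R.from_euler("z",a)*R.from_matrix(rot(s0["eef_rot"]))).as_quat(scalar_first=True)
def hover(c):
    s=r.get_state();x,y=XY[c];r.move_pose([x,y,150],ori((x,y),s))
    s=r.get_state();p=r.snapshot("wrist");save(p,c+"_w.png")
    for q in r.landmark_of(p,c+"_lid_top")[:2]: print(c,"wrist",np.array(q["uv"]),q["confidence"],at_z(p,q["uv"],60.5,s))
    print(s["t"],s["tcp_pos"],s["contact_force"])
def press(c,xy,guard=7):
    r.move_straight([*xy,75],max_speed=80)
    f0=r.get_state()["contact_force"]
    hit=r.move_straight([*xy,48],max_speed=12,guard=guard)
    s=r.get_state();print(c,"hit",hit,s["t"],s["tcp_pos"],s["contact_force"]-f0)
    return s
E
python3 - <<'E'
from h import *
r.command_gripper(0.0,20)
hover("red")
E
```

```text
red wrist [313.  248.5] 0.89 [ 453.11 -237.44   60.5 ]
4.4917 [ 454.32 -238.45  150.07] [-0.72  0.62 -0.22]
```

View pics/red_w.png

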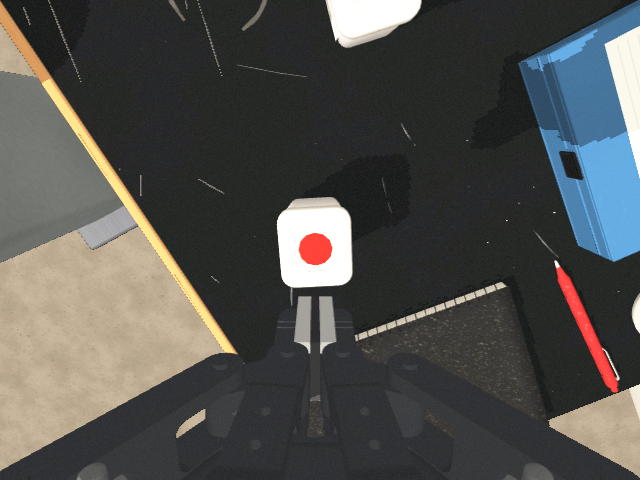

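The wrist view has the red sticker at (315,249), which agrees to about 1.5 mm with the other cameras. Pressing red.

```bash
python3 - <<'E'
from h import *
press("red",(453.5,-238))
E
```

```text
red hit True 7.3167 [ 453.5  -238.02   53.23] [0.02 1.3  4.66]
```

The guard tripped at z = 53.2, the expected height of a lid fully home. On to yellow.

```bash
python3 - <<'E'
from h import *
r.pause(0.3);s=r.get_state();print(s["tcp_pos"],s["contact_force"])
r.move_straight([453.5,-238,150],max_speed=120)
hover("yellow")
E
```

```text
[ 453.53 -238.01   53.22] [0.15 0.75 5.12]
yellow wrist [312.  244.5] 0.6 [ 550.61 -116.33   60.5 ]
yellow wrist [312.3 226.1] 0.41 [ 553.38 -104.69   60.5 ]
9.2417 [ 552.48 -120.28  149.1 ] [-0.7  -0.6   0.52]
```

View pics/yellow_w.png

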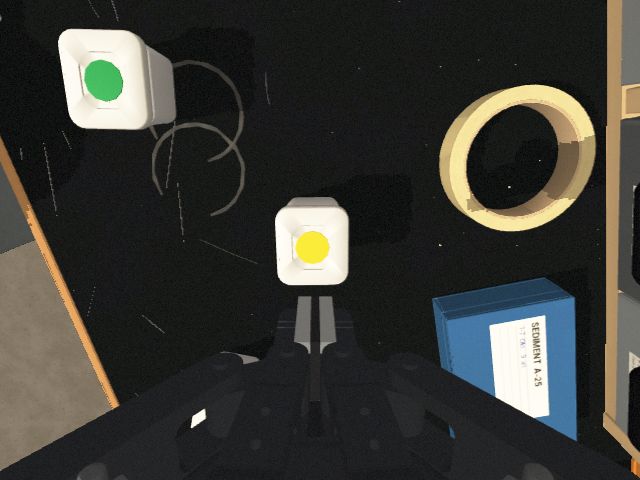

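The yellow sticker is at (313,247), within about 3 mm of the earlier fix. I'll press at (551.5,-119).

```bash
python3 - <<'E'
from h import *
s=press("yellow",(551.5,-119))
if s["tcp_pos"][2]<54.3:
    r.pause(0.3);r.move_straight([551.5,-119,150],max_speed=120)
    hover("green")
E
```

```text
yellow hit True 12.0667 [ 551.53 -119.     53.23] [-0.04  1.5   5.09]
green wrist [308.2 248.3] 0.65 [455.8    3.33  60.5 ]
13.9917 [461.06   2.47 149.82] [ 0.03 -1.21  0.43]
```

View pics/green_w.png

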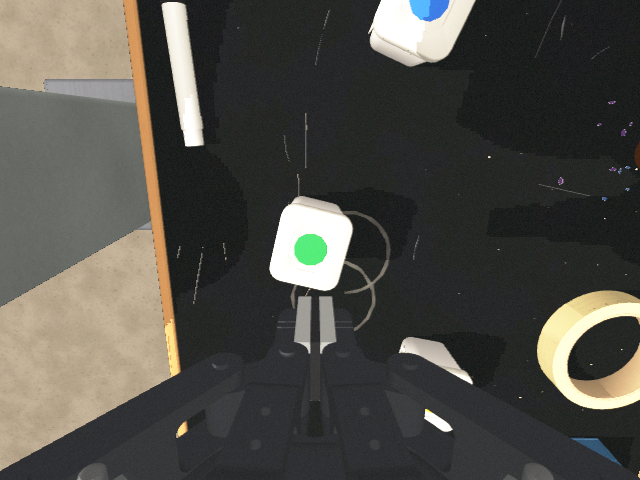

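The green sticker is at (311,250), which puts the lid near (458.5,2.5). Blue is well clear at the top right.

```bash
python3 - <<'E'
from h import *
s=press("green",(458.5,2.5))
if s["tcp_pos"][2]<54.3:
    r.pause(0.3);r.move_straight([458.5,2.5,200],max_speed=120)
    p=r.snapshot("side");cv2.imwrite("pics/end.png",cv2.resize(p["image"][180:420,180:500,::-1],None,fx=2,fy=2))
    print(r.get_state()["t"])
E
```

```text
green hit True 16.8167 [458.61   2.5   53.24] [-1.26 -0.52  7.03]
18.5417
```

View pics/end.png

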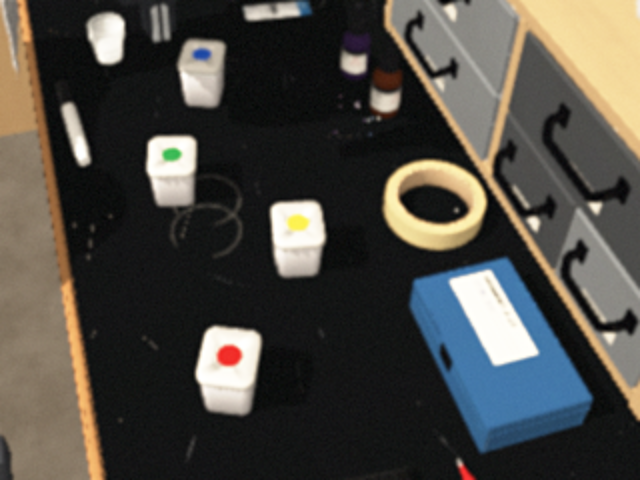

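The crop shows all four pots upright in their places: red (229,355), yellow (297,223), green (172,155) and blue (202,55). The bystanders haven't moved and the arm is clear.

```bash
python3 -c "
from plant import r
print(r.close_job())"
```

```text
the job is handed in; nothing more can be done
None
```

I pressed the red, yellow and green lids home in that order (each stopped at about 53.2 mm), left blue untouched with everything in place, and handed the job in at about 18.5 s; no verdict was returned.

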